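Uncap the long microscope objective

TASK

Uncap the long microscope objective: lift the tallest dust cap off the objective it covers and set it down gently, open end down, inside the empty round cap dish. Leave the objective standing where it is, and leave the shorter covered objective with its cap on.

Things in the scene. Friction and masses are not known exactly. Their poses are not given: they have to be found in the camera images.
- long_cap_center (a point): Centre (half-way up) of the tallest dust cap: loose cream-grey plastic cylinder, 44 mm diameter, 60 mm tall, closed top, open below, 30 g; z up. Starts with its rim on the long objective's foot, centre 42 mm above the table, 6 mm of room round the objective; lifts straight off (46 mm to clear). Grip across its sides, any yaw, at its centre or up to 15 mm higher, to clear foot and dish.
- long_lens_foot (a point): Centre of the top face of the long objective's round grey plastic foot (60 mm diameter, 12 mm thick, loose on the table), 12 mm above the table, z up. The objective, a steel barrel of 27 mm diameter hidden under the tall cap, is fixed upright on it, its tip 46 mm above this point; together about 0.3 kg.
- empty_dish_floor (a point): Centre of the inner floor of the empty cap dish: round, aluminium with black rubber floor, fixed, 80 mm outer and 72 mm inner diameter, floor 6 mm and rim 14 mm above the table, z up. The cap standing in it has its centre 30 mm above this point. An identical dish near by is taken: another cap, 50 mm tall, stands in it.
- short_cap_center (a point): Centre of the shorter dust cap (same plastic, 44 mm diameter, 40 mm tall, top 52 mm above the table) on the short objective, on an identical foot: leave it alone. A third objective stands uncapped on its own foot.
Mind the look-alikes: they are no part of the job. What is shaped like the part that bears long_cap_center but blue or yellow is not meant.

How it is judged:
By the outcome, as a careful person would: the job done as asked, in the order asked, and still so for the second after the job is handed in, with the robot touching nothing.
It also fails if it takes over 40 s, if anything falls off the work surface, if the arm or the gripper's body presses on something with over 40 N, if the wrist force passes 120 N, or if a joint passes its speed limit or range.

ROBOT

A 6-joint arm with a two-finger parallel gripper is mounted at the origin on the work surface. World frame = base frame: x ahead of the robot, y to its left, z up, the work surface at z = 0. Lengths are in m, angles in rad, forces in N, time in s.
With the tool pointing down it reaches from about 0.3 to 0.875 m from the base axis. Payload 6.4 kg.
Tool frame: the origin (TCP) lies midway between the tips of the shut fingers; the grasp point (between the pads) lies 19 mm behind it (grasp_offset is the distance from the TCP to the grasp point, in m); z points along the fingers, y is the line along which they close (so a half turn about z gives the same grasp; the last joint's range is limited). The gripper opens to 85 mm and grips with 20 to 120 N. Pads are 22 mm wide; open, the fingers measure 114 mm over their backs; the gripper's body (76 mm by 85 mm) begins 54 mm behind the grasp point. The pads swing forward as they close: fully open they stand 13 mm farther back than shut.
Start: joints at [-0.206, 0.181, 1.607, -0, 1.354, -0.206], TCP at [0.575, 0, 0.195] pointing down, gripper open.
Joint ranges: [-2.99, 2.99], [-0.89, 2.07], [0.3, 2.58], [-1.14, 4.28], [0, 2.63], [-3.12, 3.12]. Speed limits (rad/s): [2.57, 2.57, 3.01, 3.14, 3.14, 3.14].

INTERFACE

Orientations are given as a unit quaternion [w, x, y, z].
In Python, from bench import * gives the robot as it stands. The module is installed in compiled form; this text tells all that it offers.
- The arm moves only by the tool servo_tool, never from a script. Its argument "commands" is text: rows parted by semicolons, each of 7 numbers parted by spaces: the turn, a rotation vector about the tool's x, y, z in rad, then the shift along the tool's x, y, z in mm, then the opening, from 0 (shut) to 1 (fully open). In form: wx wy wz dx dy dz claw; .... A call has 1 to 5 rows; each row shifts and turns the commanded pose from where the row before left it, along the tool's axes as they then stand; what a row does not reach is not made up. A row lasts 1/8 s, in which the tool goes at most 62.5 mm and 10.7 degrees, less where a joint would pass 70% of its speed; a pose out of reach is approached as far as the arm can. A call with a gripper value outside its range is refused whole. The fingers move at their own pace and stop on an object; the grip force is fixed at half the most. Time passes only in rows, so rows that do not move let the fingers close. It gives the time, the measured TCP pose, the force, the opening and the grip force at its end, in the units of the state.
- get_obs(): the state, without advancing time (a new reading comes with each control period).
- camera(name): name is "scene" or "side" or "wrist"; returns the picture (400x640x3 uint8, blue, green, red); there is no depth.
- calibration(name): a dict with "fx", "fy", "cx", "cy" (pixels), "R" (3x3) and "t" (3): a world point X has camera coordinates R X + t. Camera axes: x right, y down, z forward; pixel columns grow to the right and rows downward; lengths in m; the calibration is good to about 2 mm. A picture is of the moment at which its call begins: read the wrist's pose just before it. calibration takes no time and is no camera call; for the wrist camera it gives the pose at the moment of the call.
- hand_in(): hands the job in; it is judged then, once.
The state is a dict: "time_s": time; "q": joint angles; "dq": joint speeds; "joint_efforts": joint torques, N m; "eef_pos": TCP position; "eef_rot": TCP orientation; "wrist_force": force on the tool from outside, world axes, zero at the start; "torque": the same for the moment, N m; "opening": opening from 0.0 (shut) to 1.0 (fully open); "grasp_force": force on a finger pad.
Only numpy, scipy, OpenCV 4.12 (cv2) and the standard library are available. Lean on these libraries where they do the work, as an engineer would, in place of code of your own. Each camera call takes 0.05 s, during which the arm holds its last target. There are 200 camera calls.

## Working session

There is one attempt and no reset: what is moved stays moved. The work goes in short steps, Python scripts to look and compute and a tool call to move; the robot and the scene stay as the last step left them, time stands still between calls to the robot, and variables do not carry over. Pictures are saved under pics/ and viewed, at most 10 in all, crops included, and the job is handed in when it is done.

Besides the shell and the picture viewer there is one more tool, called as name(argument=value, ...), one argument or row to a line, values as JSON. servo_tool: Moves the arm, as the interface text tells. Its arguments: {"type":"object","properties":{"commands":{"type":"string"}},"required":["commands"]}

```bash
mkdir -p pics
python3 - <<'E'
from bench import *
import cv2
for n in("scene","side"):
    cv2.imwrite(f"pics/{n}0.png",camera(n)); c=calibration(n); print(n,c)
o=get_obs(); print(o["time_s"],o["eef_pos"],o["eef_rot"],o["opening"])
E
```

```text
scene {'fx': 464.4781884265223, 'fy': 464.4781884265223, 'cx': 313.4423248249514, 'cy': 199.3743105397568, 'R': array([[ 0.0039989 ,  0.99977614, -0.02077683],
       [ 0.74661229, -0.01680696, -0.66504708],
       [-0.6652474 , -0.01285278, -0.74651236]]), 't': array([-0.02005784, -0.37771549,  1.34812233])}
side {'fx': 510.43518636144483, 'fy': 510.43518636144483, 'cx': 315.47300068895987, 'cy': 198.00249191192128, 'R': array([[-0.95524623, -0.29577093, -0.00491864],
       [-0.2101251 ,  0.69015333, -0.69248525],
       [ 0.20821162, -0.6604604 , -0.72141527]]), 't': array([0.55694654, 0.15696874, 1.10211055])}
0.1 [5.74447145e-01 1.28118179e-04 1.94171223e-01] [-6.70108395e-04  7.07124233e-01  7.07088881e-01 -4.29127136e-04] 0.9945281489249109
```

View pics/scene0.png

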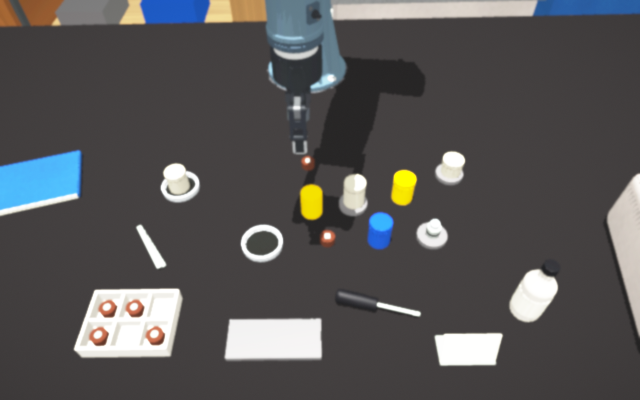

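View pics/side0.png

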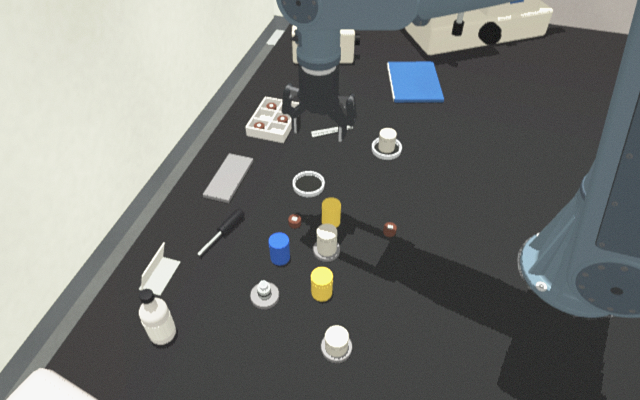

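Scene: cream caps are at (354,192) on a foot, (452,162) short on a foot and (177,178) in the taken dish. The uncapped objective is at (432,232), the empty dish at (262,243), and the yellow and blue decoys at (312,202), (403,188) and (380,231). The cap at (354,192), side (326,240), fits best: cream, tallest and on a foot. I'll confirm it with an enlarged crop.

Run:
```python
import cv2,numpy as np
a=cv2.imread("pics/scene0.png")[150:270,230:400]; b=cv2.imread("pics/side0.png")[160:280,270:350]
f=lambda i:cv2.resize(i,None,fx=3,fy=3,interpolation=cv2.INTER_CUBIC)
cv2.imwrite("pics/crop.png",np.hstack([f(a),f(b)]))
```

```text
(no output)
```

View pics/crop.png

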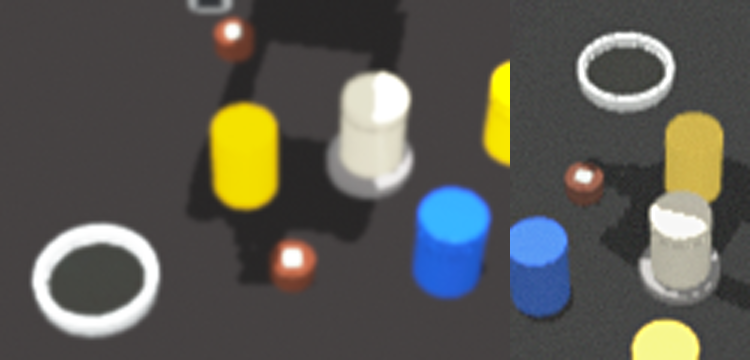

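The crop confirms it: the cream cap on the grey foot has its top centre at scene (355,183), side (326.7,231). The empty dish rim centre is at scene (262.3,242.3), side (308.7,183.3). Next I triangulate.

```bash
cat > h.py <<'E'
from bench import *
import cv2,numpy as np
def P(c):
    K=np.array([[c["fx"],0,c["cx"]],[0,c["fy"],c["cy"]],[0,0,1]]); return K@np.c_[c["R"],c["t"]]
def tri(c1,u1,c2,u2):
    X=cv2.triangulatePoints(P(c1),P(c2),np.float64(u1).reshape(2,1),np.float64(u2).reshape(2,1)); return (X[:3]/X[3]).ravel()
def plane(c,u,z):
    p=P(c); A=np.c_[p[:,0],p[:,1],-np.array([u[0],u[1],1])]; return np.linalg.solve(A,-(p[:,2]*z+p[:,3]))[:2]
E
python3 - <<'E'
from h import *
np.set_printoptions(precision=4,suppress=True)
s,d=calibration("scene"),calibration("side")
for n,a,b,z in[("captop",(355,182.7),(326.7,231),.072),("foot",(353.3,203.3),(326.3,249.3),.012),("dishrim",(262.3,242.3),(308.7,183.3),.014),("blue",(380,222.3),(279.3,240),.06),("yel1",(311.3,190.3),(331.3,203.3),.06),("yel2",(404,178),(321.5,276),.06)]:
    print(n,tri(s,a,d,b),plane(s,a,z),plane(d,b,z))
E
```

```text
captop [0.525  0.1043 0.0696] [0.5271 0.1038] [0.5246 0.1065]
foot [0.5252 0.1037 0.0059] [0.5301 0.1028] [0.5242 0.1088]
dishrim [ 0.6262 -0.0838  0.0073] [ 0.6303 -0.0834] [ 0.6243 -0.0764]
blue [0.6182 0.147  0.0558] [0.6214 0.1461] [0.6169 0.1503]
yel1 [0.5392 0.016  0.063 ] [0.5349 0.0148] [0.5405 0.0148]
yel2 [0.5039 0.2094 0.0573] [0.5045 0.2075] [0.5042 0.2128]
```

servo_tool(
  commands="0 0 0 35 -17 0 1; 0 0 0 35 -16 0 1; 0 0 0 35 -16 0 1; 0 0 0 0 0 0 1",
)

```text
time_s: 0.6
eef_pos: [0.5247, 0.107, 0.1946]
eef_rot: [-0.001, 0.706, 0.708, -0.0]
wrist_force: [0.6, -0.0, 1.2]
opening: 0.997
grasp_force: 0.0
```

Run:
```python
from h import *
c=calibration("wrist"); cv2.imwrite("pics/w1.png",camera("wrist")); print(get_obs()["eef_pos"],get_obs()["time_s"])
for X in((.525,.1045,.07),(.525,.1045,.012)):
    v=P(c)@np.r_[X,1]; print(v[:2]/v[2])
print(-c["R"].T@c["t"])
```

```text
[0.52547582 0.10578572 0.19475734] 0.65
[318.23412012 181.62008677]
[318.15364784 167.75561095]
[0.52425355 0.18432473 0.37354253]
```

View pics/w1.png

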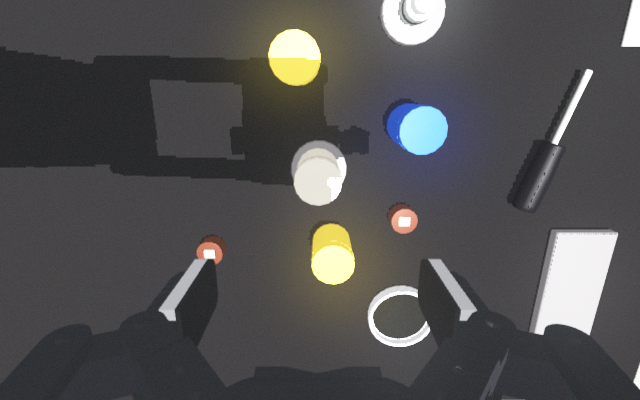

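The wrist view shows the cap top at (318,181) against a predicted (318.2,181.6), so the estimate is confirmed. The dish is at about (401,316). Descending now.

servo_tool(
  commands="0 0 0 -1 0 45 1; 0 0 0 0 0 45 1; 0 0 0 0 0 40 1; 0 0 0 0 0 25 1; 0 0 0 0 0 8 1",
)

```text
time_s: 1.27
eef_pos: [0.525, 0.1029, 0.03]
eef_rot: [-0.001, 0.708, 0.707, -0.001]
wrist_force: [-0.8, -0.7, 0.8]
opening: 1.0
grasp_force: 0.0
```

servo_tool(
  commands="0 0 0 0 0 0 1; 0 0 0 0 0 0 0.6; 0 0 0 0 0 0 0.4; 0 0 0 0 0 0 0.2; 0 0 0 0 0 0 0.2",
)

```text
time_s: 1.9
eef_pos: [0.5325, 0.104, 0.0372]
eef_rot: [0.005, 0.707, 0.707, 0.005]
wrist_force: [4.4, 0.3, 15.5]
opening: 0.204
grasp_force: 14.9
```

servo_tool(
  commands="0 0 0 0 0 0 0.2; 0 0 0 0 0 0 0.2; 0 0 0 0 0 0 0.2",
)

```text
time_s: 2.28
eef_pos: [0.5326, 0.104, 0.0372]
eef_rot: [0.005, 0.707, 0.707, 0.005]
wrist_force: [4.6, 0.0, 18.1]
opening: 0.206
grasp_force: 16.7
```

Run:
```python
from h import *
c=calibration("wrist"); I=camera("wrist"); S=camera("scene")
f=lambda i:cv2.resize(i,None,fx=2,fy=2)
cv2.imwrite("pics/g1.png",np.vstack([cv2.resize(I,(480,300)),f(S[110:260,220:460])]))
o=get_obs();print(o["eef_pos"],o["time_s"],o["opening"],o["grasp_force"],o["wrist_force"])
```

```text
[0.53252339 0.10395841 0.03714225] 2.375 0.2014781779667314 16.653539864346385 [ 3.84613008 -0.31689814 16.95303997]
```

View pics/g1.png

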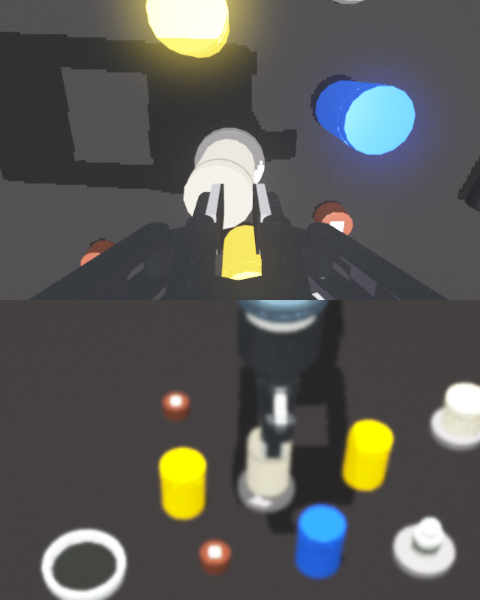

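Run:
```python
from h import *
o=get_obs();c=calibration("wrist"); I=camera("wrist");print(o["eef_pos"],o["q"],o["opening"],o["grasp_force"],o["wrist_force"],o["torque"])
e=o["eef_pos"]
for X in((.525,.1045,.072),(.525,.1045,.012),e,e+[0,0,.019]):
    v=P(c)@np.r_[X,1]; print(v[:2]/v[2])
D=camera("side")
cv2.imwrite("pics/g2.png",np.hstack([cv2.resize(I[140:400,200:440],None,fx=2,fy=2),cv2.resize(D[170:300,270:370],None,fx=3,fy=4)]))
```

```text
[0.53252339 0.10395841 0.03714225] [-2.61777664e-02  2.99405859e-01  1.81627572e+00  2.04024169e-04
  1.01269448e+00 -2.63514892e-02] 0.2014781779667314 16.653539864346385 [ 3.84613008 -0.31689814 16.95303997] [ 0.08793304 -0.57410749 -0.01726454]
[302.79480097 262.97067704]
[305.34645567 217.18031072]
[317.92283367 233.89003849]
[318.48389129 248.84488329]
```

View pics/g2.png

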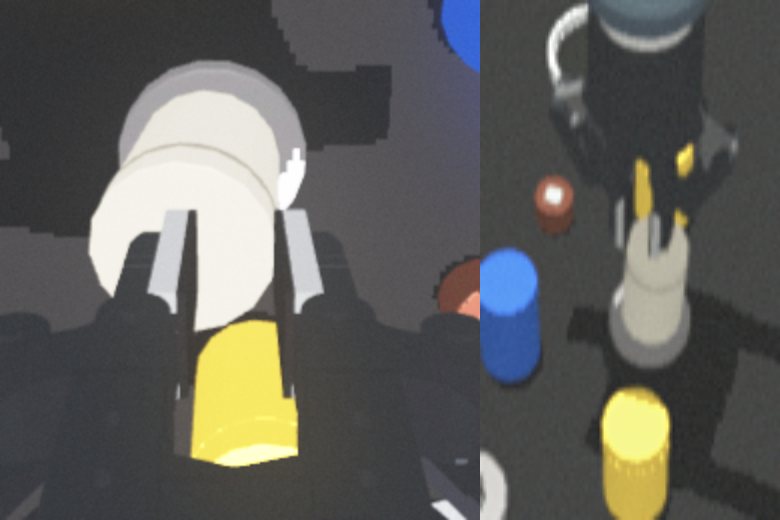

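Run:
```python
from h import *
np.set_printoptions(precision=4,suppress=True)
c=calibration("wrist"); s=calibration("scene"); d=calibration("side")
for z in(.037,.05,.06,.072,.08): print(z,plane(c,(290,245),z),plane(c,(347,245),z),"capctr",plane(c,(291.5,258),z))
print(c["fx"],-c["R"].T@c["t"])
D=camera("side");S=camera("scene")
o=get_obs(); print(o["opening"],o["eef_pos"])
cv2.imwrite("pics/g3.png",np.hstack([cv2.resize(S[130:220,330:380],None,fx=6,fy=6,interpolation=cv2.INTER_CUBIC),cv2.resize(D[190:280,290:360],None,fx=6,fy=6,interpolation=cv2.INTER_CUBIC)]))
```

```text
0.037 [0.5167 0.0972] [0.549 0.097] capctr [0.5174 0.089 ]
0.05 [0.5177 0.1033] [0.5476 0.1031] capctr [0.5183 0.0957]
0.06 [0.5184 0.108 ] [0.5465 0.1078] capctr [0.519  0.1009]
0.072 [0.5193 0.1136] [0.5453 0.1135] capctr [0.5198 0.1071]
0.08 [0.5199 0.1174] [0.5444 0.1172] capctr [0.5204 0.1112]
346.40298607359136 [0.5298 0.1813 0.216 ]
0.20552965598177875 [0.5326 0.1039 0.0372]
```

View pics/g3.png

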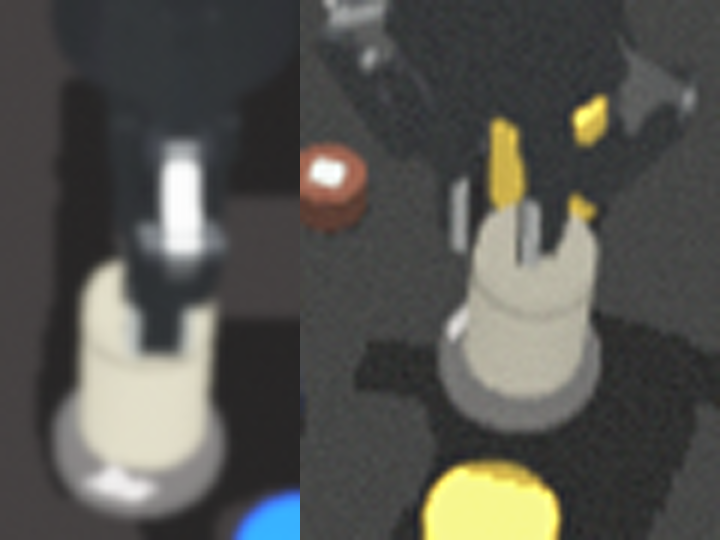

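The view shows the -x fingertip resting on the cap's top at z≈0.072, although eef_pos reads 0.037. The real tips are therefore about 35 mm higher than the TCP reading suggests, and the cap has shifted ~5 mm within its play. I'll back up, open and measure the tip offset.

servo_tool(
  commands="0 0 0 0 0 -10 0.2; 0 0 0 0 0 -20 0.2; 0 0 0 0 0 -20 0.2; 0 0 0 0 0 0 1; 0 0 0 0 0 0 1",
)

```text
time_s: 3.2
eef_pos: [0.5253, 0.1041, 0.0813]
eef_rot: [-0.0, 0.707, 0.707, -0.0]
wrist_force: [-0.9, 0.3, 0.7]
opening: 0.617
grasp_force: 0.0
```

servo_tool(
  commands="0 0 0 0 0 0 1; 0 0 0 0 0 0 1; 0 0 0 0 0 0 1",
)

```text
time_s: 3.58
eef_pos: [0.5257, 0.104, 0.0815]
eef_rot: [-0.0, 0.707, 0.707, -0.0]
wrist_force: [-0.7, 0.1, 0.9]
opening: 0.998
grasp_force: 0.0
```

Run:
```python
from h import *
np.set_printoptions(precision=4,suppress=True)
o=get_obs();c=calibration("wrist"); I=camera("wrist");S=camera("scene");D=camera("side");e=o["eef_pos"];print(e,o["time_s"],o["opening"],o["wrist_force"])
for h in(0,.013,.025,.035,.045):
    r=[]
    for sx in(-1,1):
        v=P(c)@np.r_[e+[sx*.0425,.011,h],1]; r+=list(v[:2]/v[2])
    print(h,np.array(r))
cv2.imwrite("pics/g4.png",np.vstack([cv2.resize(I,(560,350)),np.hstack([cv2.resize(S[120:220,300:380],(240,250)),cv2.resize(D[150:280,270:380],(320,250))])]))
```

```text
[0.5257 0.104  0.0815] 3.575 0.9977743993449415 [-0.7126  0.0927  0.8774]
0 [240.6578 215.4283 395.1588 215.4184]
0.013 [235.3009 224.2266 400.5646 224.2197]
0.025 [229.6484 233.5106 406.2691 233.5074]
0.035 [224.3086 242.281  411.6583 242.2818]
0.045 [218.2782 252.1855 417.7448 252.1914]
```

View pics/g4.png

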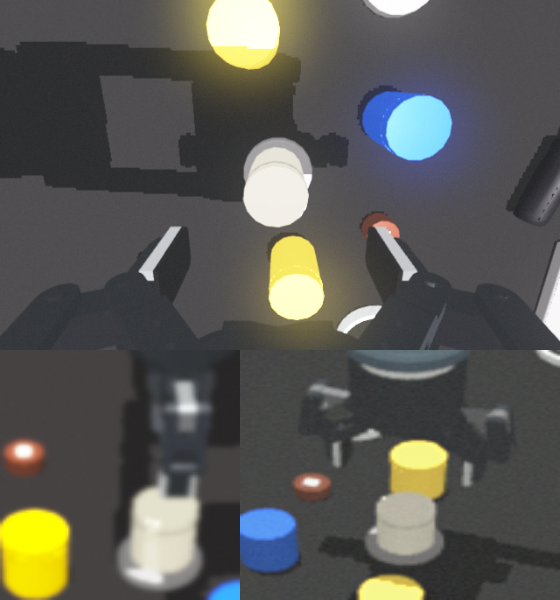

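Open tips show at (211,260) and (423,260), so they sit about 53 mm above the reported TCP when open, and about 36 mm when nearly shut. I'll correct for this and go deeper, checking force on the way.

servo_tool(
  commands="0 0 0 0 0 25 1; 0 0 0 0 0 25 1; 0 0 0 0 0 15 1; 0 0 0 0 0 10 1; 0 0 0 0 0 0 1",
)

```text
time_s: 4.35
eef_pos: [0.5257, 0.104, 0.0066]
eef_rot: [-0.0, 0.707, 0.707, -0.0]
wrist_force: [0.2, -0.0, -0.5]
opening: 1.0
grasp_force: 0.0
```

servo_tool(
  commands="0 0 0 0 0 6 1; 0 0 0 0 0 5 1; 0 0 0 0 0 0 1",
)

```text
time_s: 4.72
eef_pos: [0.5258, 0.104, -0.0042]
eef_rot: [-0.0, 0.707, 0.707, -0.0]
wrist_force: [0.5, 0.6, 0.3]
opening: 1.0
grasp_force: 0.0
```

Run:
```python
from h import *
o=get_obs();c=calibration("wrist"); I=camera("wrist");S=camera("scene");D=camera("side");print(o["eef_pos"],o["time_s"],o["wrist_force"])
cv2.imwrite("pics/g5.png",np.vstack([cv2.resize(I,(560,350)),np.hstack([cv2.resize(S[120:220,300:380],(240,250)),cv2.resize(D[150:280,270:380],(320,250))])]))
```

```text
[ 0.52577037  0.10403376 -0.00424155] 4.725 [0.45624886 0.62995365 0.25596794]
```

View pics/g5.png

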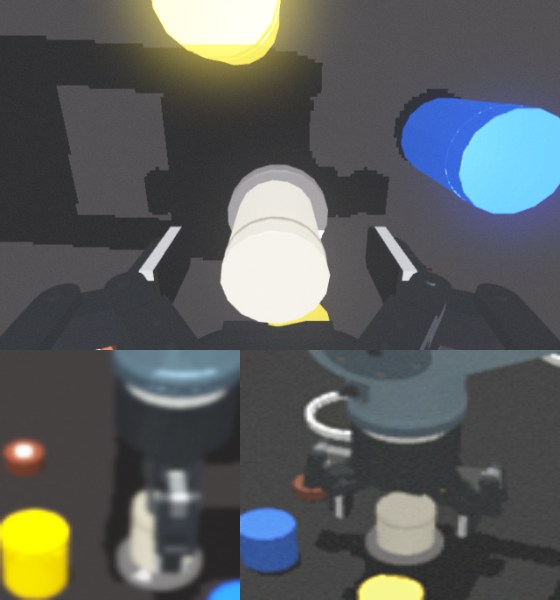

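The fingers now straddle the cap at mid-height without contact, and the negative reading confirms the TCP offset. Closing.

servo_tool(
  commands="0 0 0 0 0 0 0.6; 0 0 0 0 0 0 0.5; 0 0 0 0 0 0 0.4; 0 0 0 0 0 0 0.2; 0 0 0 0 0 0 0",
)

```text
time_s: 5.5
eef_pos: [0.5264, 0.104, -0.0036]
eef_rot: [0.0, 0.707, 0.707, 0.0]
wrist_force: [-0.9, -0.0, 5.8]
opening: 0.509
grasp_force: 61.1
```

servo_tool(
  commands="0 0 0 0 0 0 0; 0 0 0 0 0 0 0",
)

```text
time_s: 5.75
eef_pos: [0.5264, 0.104, -0.0036]
eef_rot: [0.0, 0.707, 0.707, 0.0]
wrist_force: [-1.6, 0.1, 5.4]
opening: 0.501
grasp_force: 61.1
```

servo_tool(
  commands="0 0 0 0 0 -10 0; 0 0 0 0 0 -20 0; 0 0 0 0 0 -25 0; 0 0 0 0 0 -25 0; 0 0 0 0 0 -20 0",
)

```text
time_s: 6.38
eef_pos: [0.5262, 0.104, 0.0973]
eef_rot: [0.0, 0.707, 0.707, 0.0]
wrist_force: [0.3, -0.2, -0.3]
opening: 0.51
grasp_force: 60.9
```

Run:
```python
from h import *
np.set_printoptions(precision=4,suppress=True)
o=get_obs();c=calibration("wrist");I=camera("wrist");S=camera("scene");D=camera("side");print(o["eef_pos"],o["time_s"],o["wrist_force"],o["opening"])
# empty dish ring: fit the bright rim in scene and side (cut by known region)
for n,J,r in(("scene",S,(225,275,235,290)),("side",D,(165,202,285,330))):
    y0,y1,x0,x1=r; g=cv2.cvtColor(J[y0:y1,x0:x1],6)
    m=(g>140).astype('uint8'); k,L,st,ce=cv2.connectedComponentsWithStats(m); i=1+np.argmax(st[1:,4])
    p=np.argwhere(L==i)[:,::-1].astype('float32'); (x,y),ax,an=cv2.fitEllipse(cv2.convexHull(p)); x+=x0;y+=y0
    print(n,(x,y),ax,an,st[i],plane(calibration(n),(x,y),.011))
cv2.imwrite("pics/l1.png",np.vstack([cv2.resize(I,(560,350)),np.hstack([cv2.resize(S[100:260,220:400],(280,250)),cv2.resize(D[120:290,260:390],(280,250))])]))
```

```text
[0.5262 0.104  0.0973] 6.375 [ 0.3095 -0.2037 -0.3025] 0.5102165126767564
scene (261.64605712890625, 242.66778945922852) (37.49600601196289, 42.53898620605469) 77.614501953125 [  6   0  42  37 680] [ 0.629  -0.0851]
side (322.2367973327637, 195.71602249145508) (15.957537651062012, 17.38333511352539) 106.89558410644531 [ 31  23  14  14 171] [ 0.5805 -0.0478]
```

servo_tool(
  commands="0 0 0 -25 14 0 0; 0 0 0 -45 25 0 0; 0 0 0 -45 25 0 0; 0 0 0 -45 25 0 0; 0 0 0 -27 13 0 0",
)

```text
time_s: 7.15
eef_pos: [0.6281, -0.0852, 0.0943]
eef_rot: [-0.001, 0.708, 0.707, -0.0]
wrist_force: [0.4, 0.6, -0.6]
opening: 0.508
grasp_force: 60.9
```

servo_tool(
  commands="0 0 0 0 0 0 0; 0 0 0 0 0 25 0; 0 0 0 0 0 25 0; 0 0 0 0 0 15 0; 0 0 0 0 0 0 0",
)

```text
time_s: 7.78
eef_pos: [0.6264, -0.0818, 0.0292]
eef_rot: [-0.002, 0.707, 0.707, -0.001]
wrist_force: [-0.0, -0.6, 0.6]
opening: 0.506
grasp_force: 60.9
```

Run:
```python
from h import *
o=get_obs();c=calibration("wrist");I=camera("wrist");S=camera("scene");D=camera("side");print(o["eef_pos"],o["time_s"],o["wrist_force"],o["opening"])
for n,k in(("w",c),("s",calibration("scene")),("d",calibration("side"))):
    v=P(k)@np.array([.628,-.083,.014,1]);print(n,v[:2]/v[2])
cv2.imwrite("pics/l2.png",np.vstack([cv2.resize(I,(560,350)),np.hstack([cv2.resize(S[160:260,200:310],(280,250)),cv2.resize(D[110:220,250:370],(280,250))])]))
```

```text
[ 0.62640135 -0.08179042  0.02920912] 7.775 [-0.01494791 -0.6123235   0.63672806] 0.5060125215011111
w [320.69488508 225.71470997]
s [262.59536577 241.35624319]
d [308.09447465 181.235236  ]
```

View pics/l2.png

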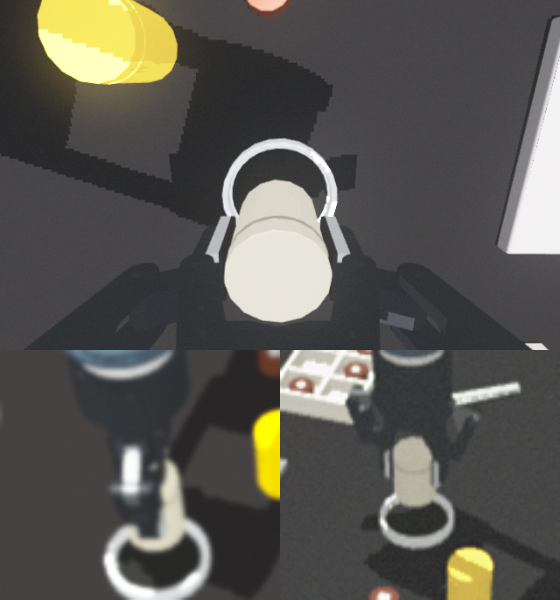

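The held cap hangs upright over the dish: ring centre is at about wrist (320,218), within a few mm of the cap. Lowering gently.

servo_tool(
  commands="0 0 0 0 0 12 0; 0 0 0 0 0 12 0; 0 0 0 0 0 8 0; 0 0 0 0 0 3 0; 0 0 0 0 0 0 0",
)

```text
time_s: 8.55
eef_pos: [0.6279, -0.083, -0.0044]
eef_rot: [-0.0, 0.707, 0.707, -0.0]
wrist_force: [-0.5, -0.2, 0.3]
opening: 0.507
grasp_force: 60.9
```

servo_tool(
  commands="0 0 0 0 0 1.5 0; 0 0 0 0 0 0 0; 0 0 0 0 0 1 0; 0 0 0 0 0 0 0",
)

```text
time_s: 9.05
eef_pos: [0.628, -0.083, -0.0065]
eef_rot: [0.0, 0.707, 0.707, 0.0]
wrist_force: [-1.0, 0.5, -0.5]
opening: 0.506
grasp_force: 60.9
```

servo_tool(
  commands="0 0 0 0 0 1 0; 0 0 0 0 0 0 0; 0 0 0 0 0 1 0; 0 0 0 0 0 0 0",
)

```text
time_s: 9.55
eef_pos: [0.6279, -0.083, -0.0086]
eef_rot: [-0.0, 0.707, 0.707, -0.0]
wrist_force: [-0.4, 0.5, -0.3]
opening: 0.506
grasp_force: 60.9
```

servo_tool(
  commands="0 0 0 0 0 0.7 0; 0 0 0 0 0 0 0; 0 0 0 0 0 0 0",
)

```text
time_s: 9.93
eef_pos: [0.628, -0.083, -0.0092]
eef_rot: [-0.0, 0.707, 0.707, -0.0]
wrist_force: [0.9, 0.0, 0.2]
opening: 0.506
grasp_force: 60.9
```

servo_tool(
  commands="0 0 0 0 0 0.5 0; 0 0 0 0 0 0 0; 0 0 0 0 0 0 0",
)

```text
time_s: 10.3
eef_pos: [0.6281, -0.083, -0.0095]
eef_rot: [0.0, 0.707, 0.707, 0.0]
wrist_force: [-0.4, 0.7, 2.3]
opening: 0.506
grasp_force: 61.2
```

servo_tool(
  commands="0 0 0 0 0 0.5 0; 0 0 0 0 0 0 0; 0 0 0 0 0 0 0",
)

```text
time_s: 10.68
eef_pos: [0.6281, -0.083, -0.0095]
eef_rot: [0.0, 0.707, 0.707, -0.0]
wrist_force: [-2.1, 0.4, 5.7]
opening: 0.505
grasp_force: 61.5
```

Contact with the dish floor at the expected height. Release and retreat.

servo_tool(
  commands="0 0 0 0 0 0 0.55; 0 0 0 0 0 0 0.6; 0 0 0 0 0 0 0.8; 0 0 0 0 0 0 1; 0 0 0 0 0 0 1",
)

```text
time_s: 11.3
eef_pos: [0.628, -0.083, -0.0103]
eef_rot: [-0.0, 0.707, 0.707, -0.0]
wrist_force: [0.3, -0.4, -0.4]
opening: 0.998
grasp_force: 0.0
```

servo_tool(
  commands="0 0 0 0 0 0 1; 0 0 0 0 0 -20 1; 0 0 0 0 0 -40 1; 0 0 0 0 0 -40 1; 0 0 0 0 0 -40 1",
)

```text
time_s: 11.92
eef_pos: [0.6283, -0.0831, 0.1328]
eef_rot: [0.001, 0.707, 0.707, 0.0]
wrist_force: [0.7, -0.8, -0.8]
opening: 0.999
grasp_force: 0.0
```

Run:
```python
from h import *
np.set_printoptions(precision=4,suppress=True)
o=get_obs();S=camera("scene");D=camera("side");print(o["eef_pos"],o["time_s"],o["wrist_force"],o["opening"])
s,d=calibration("scene"),calibration("side")
W0={"scene":cv2.imread("pics/scene0.png"),"side":cv2.imread("pics/side0.png")}
# match the original cap-top template (look) near the dish, compare with the predicted top at z=.066
for n,J,k in(("scene",S,s),("side",D,d)):
    v=P(k)@np.array([.628,-.083,.066,1]);u=v[:2]/v[2]; x,y=u.astype(int)
    w=J[y-30:y+55,x-35:x+35]; hsv=cv2.cvtColor(w,40)
    print(n,u)
    for r in range(0,85,4): print("".join(" .:-=+*#%@"[min(9,int(q)//26)] for q in cv2.cvtColor(w,6)[r,::2]))
    # short cap and foot unchanged?
    for X in((.525,.1045,.012),):
        v=P(k)@np.r_[X,1];a,b=(v[:2]/v[2]).astype(int); g=cv2.cvtColor(J[b-45:b+20,a-25:a+25],6)
        print("lens"); 
        for r in range(0,65,4): print("".join(" .:-=+*#%@"[min(9,int(q)//26)] for q in g[r,::1]))
```

```text
[ 0.6283 -0.0831  0.1328] 11.925 [ 0.6719 -0.7549 -0.7684] 0.9991722822597384
scene [259.789  224.9948]
::::::::::::::-*=:::::::.....::::::
:::::::::==:..:**::::::.....:::::::
:::::::::-=::::++:::::.....::::::::
:::::::::::::::::::::.....:::::::::
::::::::::::::::::::.....::::::::::
:::::::::::::::::::...........:::::
::::::::::::::=#%%%%%#=............
::::::::::::=%%%%%%%%%%#:..........
:::::::::::-@@@%%%%%%%%%=:.........
:::::::::::-#@@@@@%%%%%%%%#=.......
:::::::::-%@%%@@@%%%%%##*=#%*......
::::::::-@@%=+%%%%%%%%%%#::*%=.....
::::::::=@@*:-%%%%%%%%%%#=.-%+.....
::::::::-@@+::*%%%%%%%%%*::+%=.....
:::::::::*@@+::+#%%%%%*=:=#%*:.....
::::::::::+@@@@*===---+#%%#+:::::::
::::::::::::+#@@@@@@@%%%*=:::::::::
:::::::::::::::--====:......:::::::
::::::::::::::::::::........:::::::
:::::::::::::::::::::::::::::::::::
:::::::::::::::::::::::::::::::::::
:::::::::::::::::::::::::::::::::::
lens
..................::::::::::::::::::::::::::::::::
...............:::::::::::::::::::::::::::::::::::
.............:::::::::::::::::::::::::::::::::::::
..........::::::::::::::::::::::::::::::::::::
[... 1654 characters left out ...]
::.....:******************=::::::::::
-::::::....:........-******************=::::::::::
::::::::::::::::...:-******************-::::::::::
::::::::::::::::::::::-=************+-::::::::::::
:::::::::::::::::::::::::-::::...........:::::::::
::::::::::::::::::::-*@@@@@@@@=::::::::....:......
:::::::::::::::::::+@@##%@@%##@@=::::::::::::.....
:::::::::::::-=*#%#++#%@@@@@%%*+#%%#+-::::::::::::
:::::::::::-+%%%%%%#=-==++++=--+%%%%%%+-::::::::::
::::::::::::+%%%%%%**++*+*+**+++#%%%#%*-::::::::::
:::::::::::::-+#%%%%%%%%%%%%%%%%%%%#+=::::::::::::
:::::::::::::::--==++*######***+==-:::::::::::::::
::::::::::::::::::::::::::::::::::::::::::::::::::
::::::::::::::::-===++==--::::::::::::::::::::::::
```

The cap stands upright inside the dish ring, and the bared objective is on its foot in the same place.

```bash
python3 -c "
from bench import *
print(hand_in())"
```

```text
the job is handed in; nothing more can be done
None
```

The job is handed in: the tallest cap stands open end down in the empty dish, its objective still stands in place and the short cap was never touched, though a first, too-high grasp pressed one finger on the tall cap's top at about 17 N and nudged it about 5 mm within its play.

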